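# Load the grater insert and lift the cassette from its dock

### The job

Take the dry grater insert out of the drying stand and stand it on edge in the empty slot of the slicer cassette, all the way down. Then pinch the cassette's two side catches together to unlock it, lift it about 10 cm straight up out of its dock, and finish while still holding it there by the pinched catches, level and still, with the insert in its slot. Leave the dough scraper standing in the drying stand and do not disturb the jar, salt shaker or mug.

Things in the scene. Friction and masses are not known exactly. Their poses are not given: they have to be found in the camera images.
- insert_center (a point): Centre of the grater insert: flat plate, white frame round a steel panel with dark round holes, 10 mm thick (x), 80 wide (y), 120 tall (z, up), lower edge rounded, 90 g. Its lower and top edges are 60 mm from this point; grip it across its thickness by the solid top bar, its upper 30 mm. It starts on edge in one of the drying stand's two slots, 90 mm apart, 25 mm deep; its upper part is free
- scraper_center (a point): Dough scraper, to be left alone: a white one-piece upright plate 96 mm wide (y), 10 mm thick (x), 100 mm tall with a round bar 22 mm thick along its top edge. It stands in the other slot of the drying stand. This point lies 50 mm above its lower edge
- cassette_slot (a point): Middle of the floor of the cassette's empty slot, the one nearer the robot. Axes: x across the slot (the insert's thickness goes along it), y along it, z up. 13 mm wide, 86 mm long, 25 mm deep; flared mouth edges end 33 mm above this point. Seated, the insert's centre is 60 mm above this point, thin axis along x, either face forward
- cassette: White slicer cassette, 144 mm long (x), 95 wide (y), 100 tall to the top of its middle column, about 0.4 kg; origin at the centre of its underside, x away from the robot. Slots at x = -60 mm (empty) and x = +60 mm (a slicing insert is fixed in it, its top 120 mm above the origin). The column is 24 mm along x and bears the catches on both sides
- cassette_grip (a point): Midway between the finger pads of the two catches, 84 mm above the cassette's underside. Each pad is a grey ribbed plate 24 mm wide (x), 30 tall (about 15 below to 15 above this point), facing outward to +y or -y. Outer faces 60 mm apart released, 44 fully pinched. The dock's posts end 32 mm below this point
- catch_left (a joint): Catch on the cassette's +y side: 0 m released (its tooth is locked under the dock's post), 0.008 m pressed fully in to its stop. Spring: 2.5 N to start, 6.5 N at the stop. unlocked from about 0.0065 m
- catch_right (a joint): Catch on the cassette's -y side, the same: 0 m released, 0.008 m pressed fully in, unlocked from about 0.0065 m
- dock: Grey dock fixed on the worktop: tray 156 mm (x) by 106 mm (y) with a low rim, and a post with an inward lip on its +y and -y sides, which end 58 mm above the worktop. Origin at the centre of its underside, axes as the cassette's. The cassette sits on its floor, 6 mm above the origin, with 1.5 mm play
- jar: Glass jar of pasta with a red lid, 81 mm across, 136 mm tall; leave alone. Origin at the centre of its underside
- salt: Salt shaker, 44 mm across, 90 mm tall; leave alone. Origin at the centre of its underside
- mug: White spotted mug, 91 by 129 by 104 mm; leave alone. Origin at its underside
There are look-alikes about, which are no part of the job. What is shaped like the part that bears insert_center but orange is not meant.

How it is judged:
By the outcome, as a careful person would: the job done as asked, in the order asked, and still so for the second after the job is handed in, while the arm keeps its last pose, push and grip.
It also fails if it takes over 58 s, if anything falls off the work surface, if the arm or the gripper's body presses on something with over 40 N, if the wrist force passes 120 N, or if a joint passes its speed limit or range.

### The arm

A 6-joint arm with a two-finger parallel gripper is mounted at the origin on a cart in front of the work surface, level with it; the furniture and walls round the work are solid. World frame = base frame: x ahead of the robot, y to its left, z up, the work surface at z = 0. Lengths are in mm, angles in rad, forces in N, time in s.
With the tool pointing down it reaches from about 350 to 875 mm from the base axis. Payload 4.2 kg.
Tool frame: the origin (TCP) lies midway between the tips of the shut fingers; the grasp point (between the pads) lies r.grip_point_offset behind it (r.grip_point_offset is the distance from the TCP to the grasp point, in mm); y points along the fingers, z is the direction in which the jaws open and shut, and the axes are right-handed (so a half turn about y gives the same grasp; the last joint's range is limited). The gripper opens to 87 mm and grips with 3 to 60 N. Pads are 19 mm wide; open, the fingers measure 117 mm over their backs; the gripper's body (75 mm by 190 mm) begins 51 mm behind the grasp point.
Start: joints at [-1.018, 0.385, 0.008, 0, -1.194, -0.259], TCP at [181.011, -598.193, 222.55] pointing down, gripper open.
Joint ranges: [-3.14, 3.14], [-1.21, 2.06], [-1.07, 1.41], [-3.16, 2.05], [-2.99, -0.16], [-3.1, 3.1]. Speed limits (rad/s): [2.79, 2.79, 3.14, 3.14, 3.14, 3.14].

### API

Orientations are given as a rotation vector (axis times angle).
In Python, from rig import monitor, get_image, r gives the robot as it stands.
- The arm moves only by the shell command python3 -m jog 'ROWS' [FORCE]. ROWS is JSON, a list of rows, each a list of 3 entries, a list of its own where there are three numbers: the finger opening in m, from 0 to 0.087, then the shift along the tool's x, y, z in m, then the turn about the tool's y in rad. A call has 1 to 12 rows; each row is the pose to reach, as a shift and turn from the pose commanded when the call began, along the tool's axes at that moment; what a row does not reach only later rows make up. A row lasts 1/12 s, in which the tool goes at most 41.7 mm and 7.16 degrees, less where a joint would pass 70% of its speed; a pose out of reach is approached as far as the arm can. A call with a gripper value outside its range is refused whole. The fingers move at their own pace and stop on an object; FORCE is the grip in N (left out, the last holds). Time passes only in rows, so rows that repeat a pose let the fingers close. It gives the time, the measured TCP pose, the force and the opening at its end, in the units of the state.
- monitor.state(): the state, without advancing time (a new reading comes with each control period).
- get_image(name): name is "side" or "top"; returns a dict with "color" (480x640x3 uint8, red, green, blue), "fx", "fy", "cx", "cy" (pixels), "cam_to_world" (4x4, takes a point from camera to world coordinates). Camera axes: x right, y down, z forward; pixel columns grow to the right and rows downward; lengths in mm; the calibration is good to about 2 mm. A picture is of the moment at which its call begins. There is no depth.
- r.finish_job(): hands the job in, once; it reports no verdict.
The state is a dict: "time_s": time; "joints": joint angles; "qvel": joint speeds; "effort": joint torques, N m; "position": TCP position; "eef_rot": TCP orientation; "wrist_force": force on the tool from outside, world axes, zero at the start; "ft_torque": the same for the moment, N m; "grip_width": opening from 0.0 (shut) to 1.0 (fully open).
Only numpy, scipy, OpenCV 4.12 (cv2) and the standard library are available. Lean on these libraries where they do the work, as an engineer would, in place of code of your own. Each camera call takes 0.05 s, during which the arm holds its last target.

## Working session

There is one attempt and no reset: what is moved stays moved. The work goes in short steps, Python scripts to look and compute and a shell command to move; the robot and the scene stay as the last step left them, time stands still between calls to the robot, and variables do not carry over. Pictures are saved under pics/ and viewed, and the job is handed in when it is done.

```bash
ls; mkdir -p pics; python3 - <<'E'
from rig import monitor,get_image,r
import cv2
s=monitor.state()
for k,v in s.items(): print(k,v)
print(r.grip_point_offset)
for n in("side","top"):
    d=get_image(n); cv2.imwrite(f"pics/{n}0.png",d["color"][:,:,::-1]); print(n,d["fx"],d["fy"],d["cx"],d["cy"],d["cam_to_world"])
E
```

```text
pics
time_s 0.0
joints [-1.01842278e+00  3.85578843e-01  6.60832737e-03 -4.84619916e-04
 -1.19400784e+00 -2.58620025e-01]
qvel [0.00046892 0.00015416 0.00023842 0.00105126 0.000155   0.00064836]
effort [ 4.47831471e-04 -3.90664744e+01  1.87407285e+01  4.21987295e+00
  1.10830029e-02 -1.79501621e-04]
position [ 180.8133766  -597.63565417  221.4414457 ]
eef_rot [-1.55630023 -0.23000245  0.23070623]
wrist_force [ 0.14388838  0.69743912 -0.56656713]
ft_torque [ 0.00696949 -0.01806493  0.02757519]
grip_width 0.997615904892239
18.700000000000003
side 608.203703766934 608.203703766934 321.44499814456447 249.15149609604435 [[ 9.98323492e-01 -2.24325448e-02  5.33571540e-02  4.80969910e+02]
 [-5.56583466e-02 -6.25059497e-01  7.78590248e-01 -1.15740374e+03]
 [ 1.58856352e-02 -7.80254706e-01 -6.25260138e-01  1.06298629e+03]
 [ 0.00000000e+00  0.00000000e+00  0.00000000e+00  1.00000000e+00]]
top 513.7530026082569 513.7530026082569 315.8681599651408 239.34566790760405 [[-1.37390125e-02 -9.92681111e-01  1.19981047e-01  4.16731312e+02]
 [-9.99709495e-01  1.60135210e-02  1.80136660e-02  2.43194821e+01]
 [-1.98031450e-02 -1.19698702e-01 -9.92612742e-01  1.47771717e+03]
 [ 0.00000000e+00  0.00000000e+00  0.00000000e+00  1.00000000e+00]]
```

View pics/side0.png

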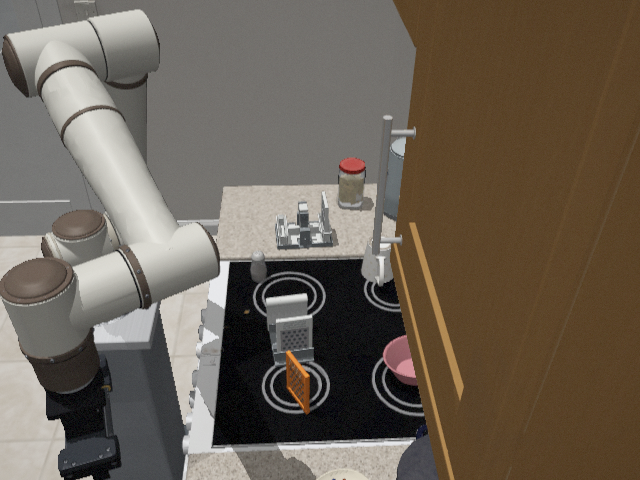

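View pics/top0.png

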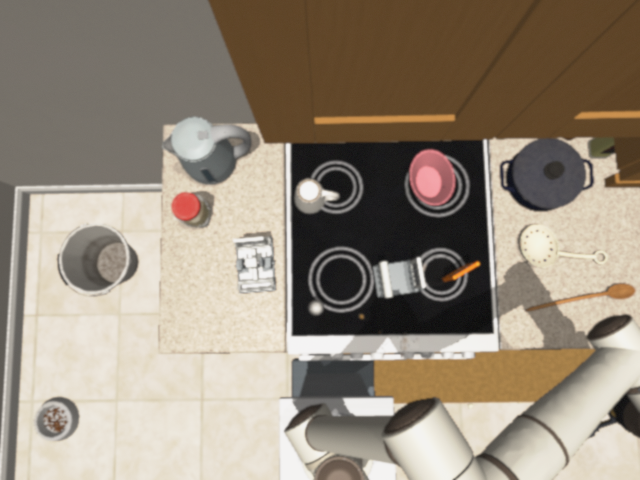

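```bash
python3 - <<'E'
import cv2
a=cv2.imread("pics/side0.png");b=cv2.imread("pics/top0.png")
cv2.imwrite("pics/c1.png",cv2.resize(a[280:420,240:340],None,fx=5.5,fy=4.2*1.0 if 0 else 4.2,interpolation=cv2.INTER_CUBIC) if 0 else cv2.resize(a[280:420,240:360],None,fx=4.2,fy=4.2,interpolation=cv2.INTER_CUBIC))
cv2.imwrite("pics/c2.png",cv2.resize(a[180:260,260:380],None,fx=6,fy=6,interpolation=cv2.INTER_CUBIC))
cv2.imwrite("pics/c3.png",cv2.resize(b[240:320,360:490],None,fx=6,fy=6,interpolation=cv2.INTER_CUBIC))
cv2.imwrite("pics/c4.png",cv2.resize(b[225:305,220:290],None,fx=7,fy=7,interpolation=cv2.INTER_CUBIC))
E
```

```text
(no output)
```

View pics/c1.png

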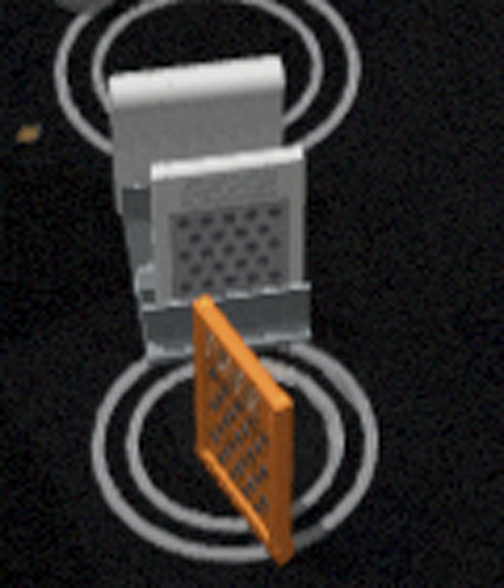

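View pics/c2.png

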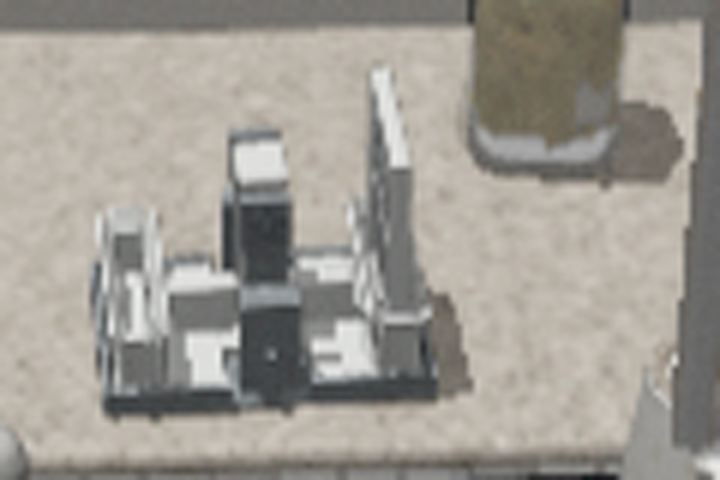

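View pics/c3.png

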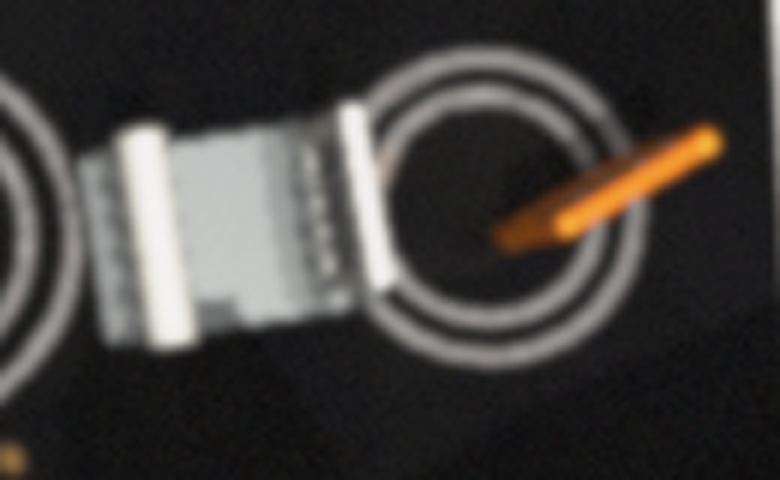

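View pics/c4.png

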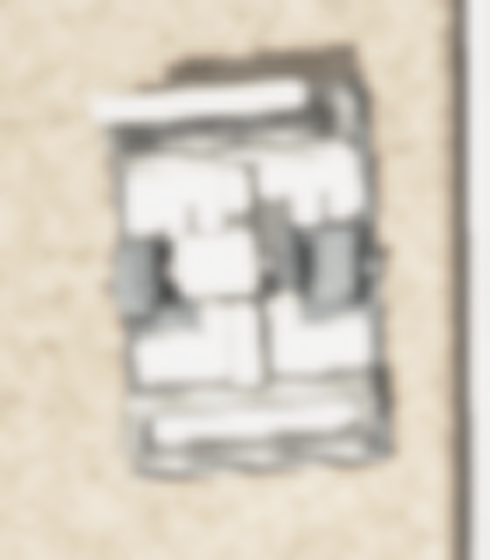

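```bash
cat > h.py <<'E'
import numpy as np, cv2
from scipy.spatial.transform import Rotation as R
from rig import monitor,get_image,r
def ray(d,uv):
    T=np.array(d["cam_to_world"]); v=T[:3,:3]@np.array([(uv[0]-d["cx"])/d["fx"],(uv[1]-d["cy"])/d["fy"],1.]); return T[:3,3],v/np.linalg.norm(v)
def plane(d,uv,z):
    o,v=ray(d,uv); return o+v*(z-o[2])/v[2]
def tri(d1,a,d2,b):
    o1,v1=ray(d1,a);o2,v2=ray(d2,b)
    t=np.linalg.lstsq(np.c_[v1,-v2],o2-o1,rcond=None)[0]
    p,q=o1+v1*t[0],o2+v2*t[1]; return (p+q)/2,np.linalg.norm(p-q)
def proj(d,p):
    T=np.linalg.inv(np.array(d["cam_to_world"])); c=T[:3,:3]@np.array(p)+T[:3,3]
    return np.array([d["fx"]*c[0]/c[2]+d["cx"],d["fy"]*c[1]/c[2]+d["cy"]])
def cnts(d,box,lo,k=6,mask=None):
    "bright blobs in box (u0,v0,u1,v1), upsampled k: contours in px"
    u0,v0,u1,v1=box; c=cv2.resize(d["color"][v0:v1,u0:u1],None,fx=k,fy=k,interpolation=cv2.INTER_CUBIC)
    g=cv2.cvtColor(c,cv2.COLOR_RGB2GRAY); m=(g>lo).astype(np.uint8)
    cs,_=cv2.findContours(m,cv2.RETR_EXTERNAL,cv2.CHAIN_APPROX_NONE)
    out=[]
    for q in sorted(cs,key=cv2.contourArea,reverse=True)[:4]:
        out.append(((q[:,0,:].astype(float)+.5)/k-.5+[u0,v0]).astype(np.float32))
    return out
def save(d,box,name,k=6):
    u0,v0,u1,v1=box; cv2.imwrite(name,cv2.resize(d["color"][v0:v1,u0:u1,::-1],None,fx=k,fy=k,interpolation=cv2.INTER_CUBIC))
def show():
    s=monitor.state(); M=R.from_rotvec(s["eef_rot"]).as_matrix()
    print("t",round(s["time_s"],2),"pos",np.round(s["position"],1),"F",np.round(s["wrist_force"],1),"w",round(s["grip_width"]*87,1)); print(np.round(M,4)); return s,M
E
python3 - <<'E'
from h import *
t=get_image("top");s=get_image("side")
for th in(150,180,200):
    for c in cnts(t,(375,250,435,305),th)[:2]:
        print(th,cv2.minAreaRect(c), np.round(cv2.boxPoints(cv2.minAreaRect(c)),1).tolist())
# user-picked insert top corners
for a,b in(((275.7,318.8),(423.3,288.3)),((312.4,315.7),(418.7,257.2))): print(tri(s,a,t,b))
show()
E
```

```text
150 ((394.891357421875, 277.36065673828125), (36.70132827758789, 27.429109573364258), 79.69512939453125) [[378.1000061035156, 261.79998779296875], [405.1000061035156, 256.8999938964844], [411.70001220703125, 293.0], [384.70001220703125, 297.8999938964844]]
150 ((422.4945983886719, 272.1299743652344), (31.83026695251465, 8.86732292175293), 79.90255737304688) [[415.29998779296875, 257.20001220703125], [424.1000061035156, 255.6999969482422], [429.6000061035156, 287.0], [420.8999938964844, 288.6000061035156]]
180 ((393.25555419921875, 277.4211120605469), (36.049930572509766, 23.823789596557617), 77.80863952636719) [[377.79998779296875, 262.29998779296875], [401.1000061035156, 257.29998779296875], [408.70001220703125, 292.5], [385.3999938964844, 297.6000061035156]]
180 ((421.1080322265625, 272.27532958984375), (30.976295471191406, 5.123409271240234), 79.65838623046875) [[415.79998779296875, 257.5], [420.79998779296875, 256.6000061035156], [426.3999938964844, 287.1000061035156], [421.3999938964844, 288.0]]
200 ((386.40277099609375, 278.8922119140625), (35.45570373535156, 7.458467483520508), 80.90990447998047) [[379.8999938964844, 262.0], [387.29998779296875, 260.79998779296875], [392.8999938964844, 295.79998779296875], [385.5, 297.0]]
200 ((420.91021728515625, 272.2724609375), (30.244476318359375, 4.229516983032227), 79.4482192993164) [[416.1000061035156, 257.79998779296875], [420.20001220703125, 257.0], [425.79998779296875, 286.79998779296875], [421.6000061035156, 287.5]]
(array([ 448.05885768, -229.21063823,  128.70568418]), np.float64(2.3955408890145087))
(array([ 528.45006715, -220.77514666,  126.55988244]), np.float64(0.032224441264508734))
t 0.2 pos [ 180.9 -597.9  221.9] F [-0.  -0.9  0.6] w 87.1
[[ 9.572e-01 -5.000e-04 -2.895e-01]
 [ 2.895e-01  1.200e-03  9.572e-01]
 [-1.000e-04 -1.000e+00  1.300e-03]]
```

```bash
python3 - <<'E'
from h import *
t=get_image("top");s=get_image("side")
def ends(c):
    (cx,cy),(w,h),a=cv2.minAreaRect(c); b=cv2.boxPoints(((cx,cy),(w,h),a)); 
    L=sorted([(np.linalg.norm(b[i]-b[(i+1)%4]),i) for i in range(4)]); i=L[0][1]
    return (b[i]+b[(i+1)%4])/2,(b[(i+2)%4]+b[(i+3)%4])/2
for nm,box,z in(("ins",(412,250,435,292),127.5),("scr",(375,255,395,302),107)):
    for th in(180,200):
        c=cnts(t,box,th)[0]; e=ends(c); p=plane(t,e[0],z);q=plane(t,e[1],z)
        print(nm,th,np.round(e,1).tolist(),np.round((p+q)/2,1),np.linalg.norm(p-q).round(1),"dir",np.degrees(np.arctan2(*(p-q)[[1,0]])).round(2))
c4=lambda x,y:((x+.5)/7-.5+220,(y+.5)/7-.5+225)
# fixed insert top
p=plane(t,c4(93,107),126);q=plane(t,c4(305,93),126);print("fixed",p,q,np.degrees(np.arctan2(*(p-q)[[1,0]])),(p+q)/2)
col=[plane(t,c4(*x),106) for x in((176,238),(252,232),(255,293),(180,298))];print("col",np.mean(col,0).round(1),np.round(col,1).tolist())
L=plane(t,c4(139,278),100);Rr=plane(t,c4(335,266),100);print("pads",L.round(1),Rr.round(1),(L+Rr)/2)
save(t,(225,225,285,300),"pics/d1.png",8)
save(s,(270,185,340,255),"pics/d2.png",8)
E
```

```text
ins 180 [[418.29998779296875, 257.0], [423.79998779296875, 287.6000061035156]] [ 488.8 -225.3  127.5] 80.8 dir 8.04
ins 200 [[418.20001220703125, 257.3999938964844], [423.70001220703125, 287.1000061035156]] [ 488.9 -224.9  127.5] 78.8 dir 8.23
scr 180 [[387.20001220703125, 261.1000061035156], [387.20001220703125, 296.79998779296875]] [ 473.7 -139.   107. ] 94.5 dir -1.74
scr 200 [[383.70001220703125, 261.29998779296875], [389.20001220703125, 296.3999938964844]] [ 473.9 -136.8  107. ] 93.8 dir 7.26
fixed [582.30982785 269.60186162 126.        ] [586.36210532 188.89684003 126.        ] 92.87446268333743 [584.33596659 229.24935083 126.        ]
col [522.9 225.7 106. ] [[533.6, 241.0, 106.0], [535.5, 211.8, 106.0], [512.0, 210.6, 106.0], [510.6, 239.4, 106.0]]
pads [518.9 256.2 100. ] [522.4 180.6 100. ] [520.65609999 218.38992611 100.        ]
```

View pics/d1.png

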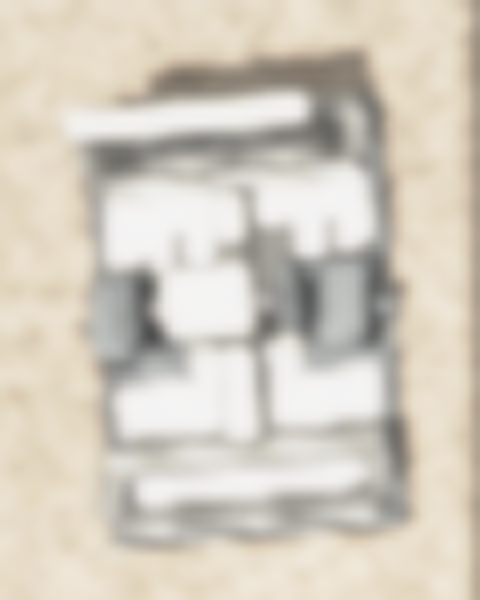

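View pics/d2.png

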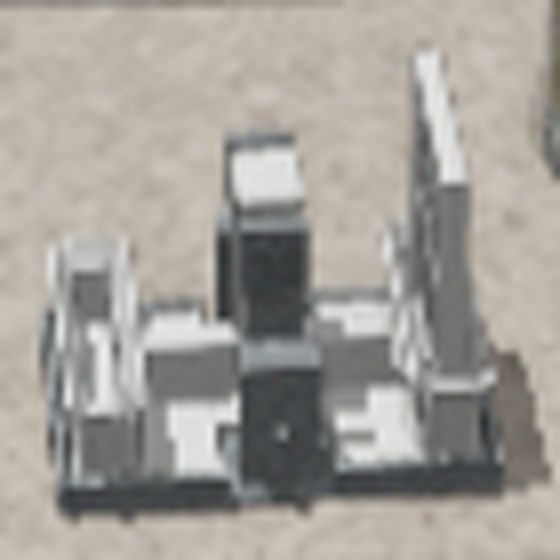

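```bash
python3 - <<'E'
from h import *
t=get_image("top");s=get_image("side")
d1=lambda x,y:((x+.5)/8-.5+225,(y+.5)/8-.5+225)
d2=lambda x,y:((x+.5)/8-.5+270,(y+.5)/8-.5+185)
P=lambda p,z:plane(t,d1(*p),z)
a,b=P((115,315),58),P((339,303),58); print("posts",a.round(1),b.round(1),((a+b)/2).round(1),np.degrees(np.arctan2(*(a-b)[[1,0]])))
a,b=P((66,123),126),P((312,105),126); print("fixed",a.round(1),b.round(1),((a+b)/2).round(1),np.degrees(np.arctan2(*(a-b)[[1,0]])))
a,b=P((138,493),12),P((366,473),12); print("slotfloor",a.round(1),b.round(1),((a+b)/2).round(1),np.linalg.norm(a-b),np.degrees(np.arctan2(*(a-b)[[1,0]])))
c=[P(x,106) for x in((160,275),(250,265),(255,333),(167,340))];print("col",np.mean(c,0).round(1))
# two view: fixed-insert top ends, column top centre
print("fx left(+y) end",tri(s,d2(427,58),t,d1(66,123)))
print("fx right(-y) end",tri(s,d2(455,178),t,d1(312,105)))
print("col",tri(s,d2(265,178),t,d1(208,303)))
for c in cnts(t,(225,230,285,300),235)[:4]: print(cv2.minAreaRect(c))
# dock outline corners on the side (z=~10): near lower
for q in((65,495),(500,480)): print("dock near edge",plane(s,d2(*q),8).round(1))
E
```

```text
posts [523.  264.6  58. ] [526.  186.7  58. ] [524.5 225.7  58. ] 92.19502567067951
fixed [582.1 269.7 126. ] [586.8 187.8 126. ] [584.4 228.7 126. ] 93.28399632736829
slotfloor [462.8 263.9  12. ] [468.7 182.5  12. ] [465.8 223.2  12. ] 81.64271187549674 94.16685871906327
col [522.9 225.2 106. ]
fx left(+y) end (array([581.10559141, 270.2843404 , 122.61861913]), np.float64(2.7886438413643444))
fx right(-y) end (array([585.34433601, 187.40303221, 128.86766099]), np.float64(2.1692617778053913))
col (array([522.31166092, 225.5281181 , 103.81314268]), np.float64(1.6789062167352005))
((247.91665649414062, 273.8333435058594), (9.5, 15.666671752929688), 90.0)
((246.25, 252.5833282470703), (15.333341598510742, 8.666654586791992), 0.0)
((263.7284240722656, 251.1667938232422), (8.74406623840332, 12.365042686462402), 81.57306671142578)
((265.16668701171875, 272.58331298828125), (8.666656494140625, 11.833343505859375), 90.0)
dock near edge [449.9 172.7   8. ]
dock near edge [601.9 175.8   8. ]
```

```bash
python3 -m jog '[[0.045,[0,-0.04,0],0],[0.045,[0.03,-0.06,0.02],0.05],[0.045,[0.06,-0.06,0.04],0.152],[0.045,[0.095,-0.06,0.063],0.152],[0.045,[0.13,-0.06,0.086],0.152],[0.045,[0.165,-0.06,0.11],0.152],[0.045,[0.2,-0.06,0.133],0.152],[0.045,[0.235,-0.06,0.156],0.152],[0.045,[0.27,-0.06,0.179],0.152],[0.045,[0.305,-0.06,0.203],0.152],[0.045,[0.34,-0.06,0.226],0.152],[0.045,[0.375,-0.06,0.249],0.152]]' 25
python3 -m jog '[[0.045,[0.0277,0,0.0186],0],[0.045,[0.0277,0,0.0186],0],[0.045,[0.0277,0,0.0186],0]]'
python3 - <<'E'
from h import *
show();show()
t=get_image("top");s=get_image("side"); print(plane(t,(187,207),136))
cv2.imwrite("pics/t1.png",t["color"][:,:,::-1]);cv2.imwrite("pics/s1.png",s["color"][:,:,::-1])
E
```

```text
time_s: 1.4
position: [466.8, -251.7, 283.0]
eef_rot: [-1.568, -0.112, 0.111]
wrist_force: [0.6, -0.8, 0.1]
grip_width: 0.52
time_s: 1.65
position: [491.7, -229.8, 282.2]
eef_rot: [-1.568, -0.113, 0.114]
wrist_force: [-1.0, -0.0, -0.2]
grip_width: 0.517
t 1.65 pos [ 491.7 -229.8  282.2] F [-1.  -0.  -0.2] w 45.0
[[ 9.895e-01 -5.000e-04 -1.445e-01]
 [ 1.445e-01  2.000e-04  9.895e-01]
 [-5.000e-04 -1.000e+00  2.000e-04]]
t 1.65 pos [ 491.7 -229.8  282.2] F [-1.  -0.  -0.2] w 45.0
[[ 9.895e-01 -5.000e-04 -1.445e-01]
 [ 1.445e-01  2.000e-04  9.895e-01]
 [-5.000e-04 -1.000e+00  2.000e-04]]
[671.2541765  390.88148389 136.        ]
```

```bash
python3 -m jog '[[0.045,[-0.002,0,0.005],0.003],[0.045,[-0.002,0,0.005],0.003]]'
python3 - <<'E'
from h import *
show()
t=get_image("top");s=get_image("side")
a=save(t,(370,230,490,320),"pics/t2.png",6);save(s,(230,200,350,360),"pics/s2.png",3.7)
print(proj(t,[488.9,-225,283]),proj(s,[488.9,-225,283]))
E
```

```text
time_s: 1.92
position: [486.8, -227.0, 282.8]
eef_rot: [-1.568, -0.108, 0.108]
wrist_force: [-0.1, 0.1, 0.2]
grip_width: 0.516
t 1.92 pos [ 486.8 -227.   282.8] F [-0.1  0.1  0.2] w 44.9
[[ 9.906e-01 -1.000e-04 -1.366e-01]
 [ 1.366e-01  3.000e-04  9.906e-01]
 [-0.000e+00 -1.000e+00  3.000e-04]]
[433.25474511 268.43089443] [293.20600224 261.9771928 ]
```

View pics/s2.png

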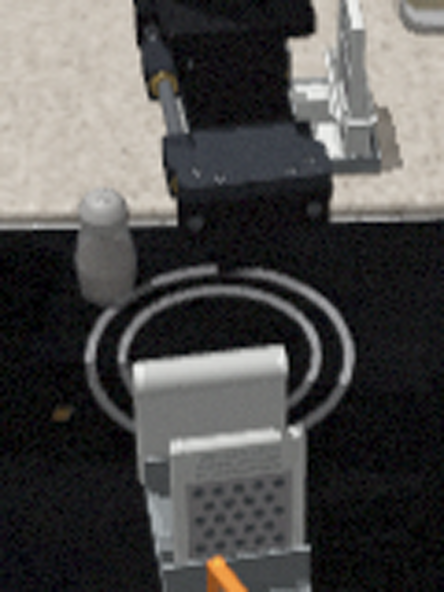

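View pics/t2.png

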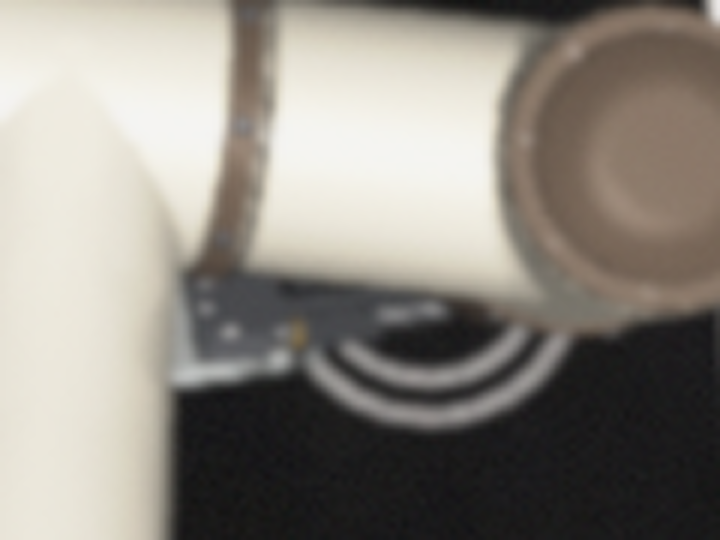

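```bash
python3 -m jog '[[0.045,[0,0.04,0],0],[0.045,[0,0.08,0],0],[0.045,[0,0.08,0],0]]'
python3 -m jog '[[0.045,[0,0,0],0]]'
python3 - <<'E'
from h import *
show()
get_image("top");show();s=get_image("side");show()
save(s,(230,200,350,360),"pics/s3.png",3.7)
E
```

```text
time_s: 2.27
position: [482.4, -225.3, 195.2]
eef_rot: [-1.562, -0.095, 0.118]
wrist_force: [-1.4, -0.3, -0.7]
grip_width: 0.514
time_s: 2.35
position: [486.8, -227.1, 201.7]
eef_rot: [-1.568, -0.105, 0.112]
wrist_force: [0.8, 0.0, 1.6]
grip_width: 0.514
t 2.35 pos [ 486.8 -227.1  201.7] F [0.8 0.  1.6] w 44.7
[[ 9.904e-01 -4.500e-03 -1.380e-01]
 [ 1.380e-01 -2.000e-04  9.904e-01]
 [-4.500e-03 -1.000e+00  5.000e-04]]
t 2.4 pos [ 488.6 -227.5  204. ] F [-0.   0.   0.8] w 44.7
[[ 9.904e-01  8.000e-04 -1.386e-01]
 [ 1.386e-01 -1.700e-03  9.904e-01]
 [ 6.000e-04 -1.000e+00 -1.800e-03]]
t 2.45 pos [ 489.5 -227.5  205.1] F [0.3 0.7 0.5] w 45.0
[[ 0.9903  0.0037 -0.1387]
 [ 0.1387 -0.002   0.9903]
 [ 0.0034 -1.     -0.0025]]
```

View pics/s3.png

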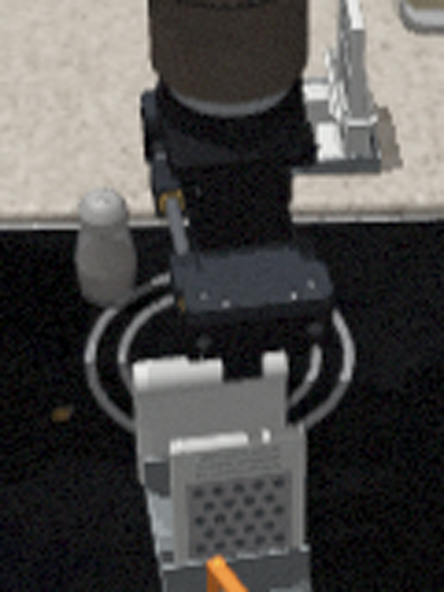

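```bash
python3 -m jog '[[0.045,[0,0.025,0.0015],0],[0.045,[0,0.055,0.0015],0],[0.045,[0,0.08,0.0015],0],[0.045,[0,0.095,0.0015],0],[0.045,[0,0.103,0.0015],0],[0.045,[0,0.103,0.0015],0],[0.045,[0,0.103,0.0015],0]]'
python3 - <<'E'
from h import *
s=get_image("side");show()
save(s,(230,220,350,380),"pics/s4.png",3.7)
E
```

```text
time_s: 3.03
position: [489.5, -225.6, 101.4]
eef_rot: [-1.569, -0.112, 0.107]
wrist_force: [-0.5, -0.1, 1.1]
grip_width: 0.514
t 3.08 pos [ 489.6 -225.6  101.7] F [-0.4 -0.5 -0.2] w 44.7
[[ 0.9903  0.0041 -0.1389]
 [ 0.1389 -0.0012  0.9903]
 [ 0.0039 -1.     -0.0017]]
```

View pics/s4.png

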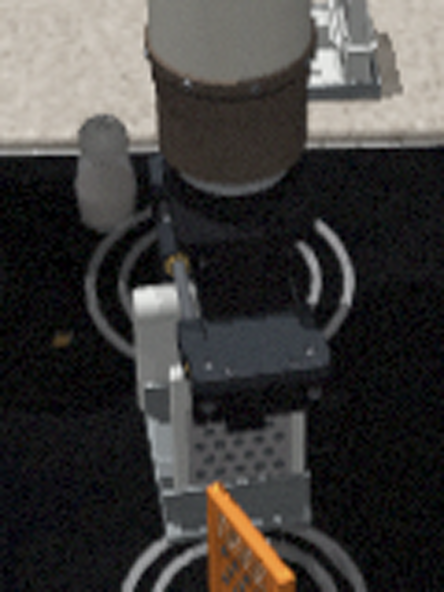

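```bash
python3 -m jog '[[0.03,[0,0,0],0],[0.015,[0,0,0],0],[0.005,[0,0,0],0],[0.0,[0,0,0],0],[0.0,[0,0,0],0],[0.0,[0,0,0],0]]' 30
python3 -m jog '[[0.0,[0,0,0],0]]'
python3 - <<'E'
from h import *
show()
E
```

```text
time_s: 3.58
position: [487.8, -225.1, 99.7]
eef_rot: [-1.568, -0.109, 0.109]
wrist_force: [0.2, 0.6, 0.2]
grip_width: 0.146
time_s: 3.67
position: [487.8, -225.2, 99.6]
eef_rot: [-1.568, -0.109, 0.109]
wrist_force: [-0.5, 0.6, 0.4]
grip_width: 0.112
t 3.67 pos [ 487.8 -225.2   99.6] F [-0.5  0.6  0.4] w 9.7
[[ 9.904e-01  0.000e+00 -1.384e-01]
 [ 1.384e-01 -1.000e-04  9.904e-01]
 [ 0.000e+00 -1.000e+00 -1.000e-04]]
```

```bash
python3 -m jog '[[0.0,[0,-0.005,0],0],[0.0,[0,-0.015,0],0],[0.0,[0,-0.03,0],0],[0.0,[0,-0.055,0],0],[0.0,[0,-0.085,0],0],[0.0,[0,-0.115,0],0],[0.0,[0,-0.145,0],0],[0.0,[0,-0.165,0],0],[0.0,[0,-0.175,0],0],[0.0,[0,-0.175,0],0],[0.0,[0,-0.175,0],0]]'
python3 - <<'E'
from h import *
s=get_image("side");st,_=show();print(st["joints"])
save(s,(200,180,360,380),"pics/s5.png",3)
E
```

```text
time_s: 4.58
position: [487.3, -224.8, 274.0]
eef_rot: [-1.567, -0.108, 0.109]
wrist_force: [0.0, 0.3, -1.7]
grip_width: 0.111
t 4.63 pos [ 486.9 -224.7  273. ] F [ 0.3 -0.6 -1.1] w 10.0
[[ 0.9904 -0.0027 -0.138 ]
 [ 0.138   0.0013  0.9904]
 [-0.0025 -1.      0.0017]]
[-1.30355581e-01  2.01511508e-01 -1.22890032e-01 -1.03334931e-03
 -1.24925806e+00 -1.30167777e+00]
```

View pics/s5.png

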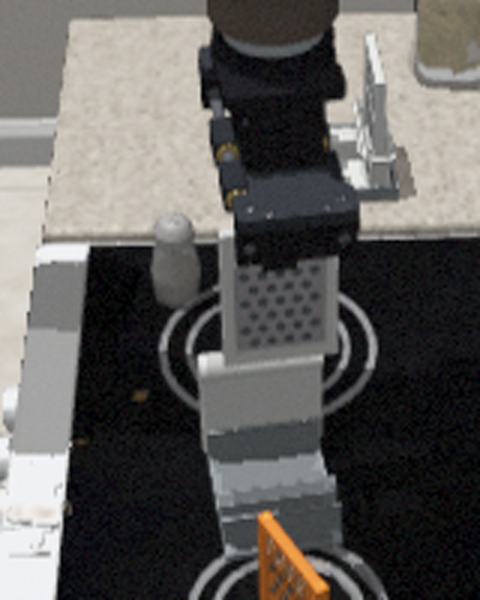

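```bash
python3 -m jog '[[0.0,[0.001,0,0.01],0],[0.0,[0.003,0,0.03],0],[0.0,[0.005,0,0.06],0],[0.0,[0.008,0,0.09],0],[0.0,[0.01,0,0.12],0],[0.0,[0.013,0,0.15],0],[0.0,[0.015,0,0.18],0],[0.0,[0.018,0,0.21],0],[0.0,[0.021,0,0.24],0],[0.0,[0.023,0,0.27],0],[0.0,[0.026,0,0.3],0],[0.0,[0.028,0,0.32],0]]'
python3 -m jog '[[0.0,[0.001,0,0.02],-0.06],[0.0,[0.004,0,0.045],-0.18],[0.0,[0.006,0,0.07],-0.3],[0.0,[0.008,0,0.09],-0.42],[0.0,[0.009,0,0.105],-0.54],[0.0,[0.01,0,0.118],-0.66],[0.0,[0.011,0,0.127],-0.78],[0.0,[0.011,0,0.127],-0.9],[0.0,[0.011,0,0.127],-1.02],[0.0,[0.011,0,0.127],-1.14],[0.0,[0.011,0,0.127],-1.26],[0.0,[0.011,0,0.127],-1.38]]'
python3 -m jog '[[0.0,[0,0,0],-0.06],[0.0,[0,0,0],-0.1],[0.0,[0,0,0],-0.1],[0.0,[0,0,0],-0.1]]'
python3 - <<'E'
from h import *
s=get_image("side");t=get_image("top");st,_=show();print(st["joints"])
save(s,(230,110,350,260),"pics/s6.png",4);save(t,(180,200,310,320),"pics/t6.png",5)
E
```

```text
time_s: 5.63
position: [470.0, 98.1, 273.0]
eef_rot: [-1.569, -0.108, 0.113]
wrist_force: [0.1, 0.7, -0.9]
grip_width: 0.115
time_s: 6.63
position: [463.4, 223.0, 272.8]
eef_rot: [-1.23, -1.172, 1.178]
wrist_force: [-0.4, -0.1, -1.6]
grip_width: 0.113
time_s: 6.97
position: [463.8, 223.0, 273.3]
eef_rot: [-1.186, -1.242, 1.246]
wrist_force: [-0.2, 0.1, -1.7]
grip_width: 0.113
t 7.07 pos [464.1 223.  273.8] F [-0.6 -0.5 -1.3] w 9.3
[[-4.740e-02 -1.100e-03 -9.989e-01]
 [ 9.989e-01 -9.000e-04 -4.740e-02]
 [-9.000e-04 -1.000e+00  1.200e-03]]
[ 7.63345104e-01  1.62353200e-01 -1.70329314e-01 -1.37524272e-04
 -1.23957779e+00 -7.15908053e-01]
```

View pics/s6.png

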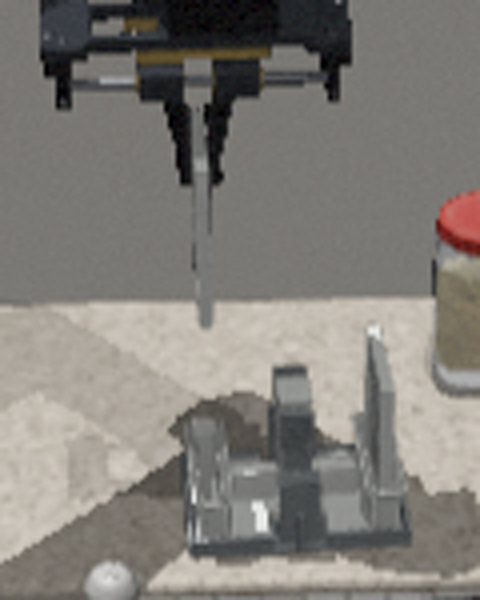

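View pics/t6.png

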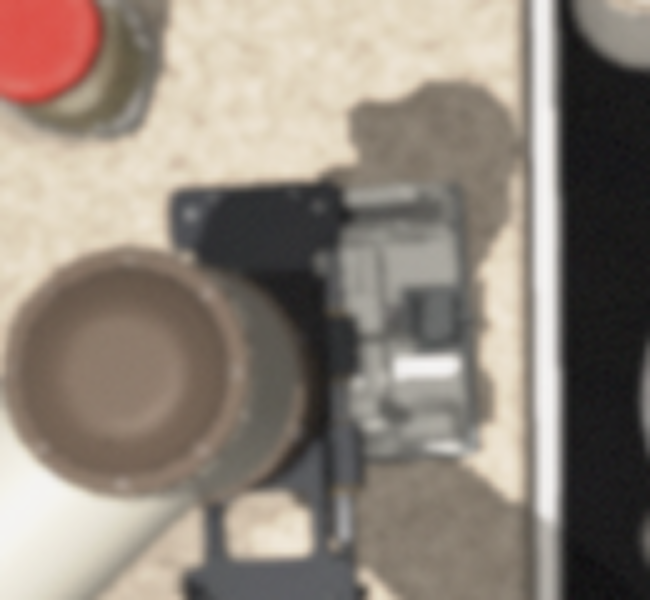

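```bash
python3 -m jog '[[0.0,[0,0.015,0],-0.003],[0.0,[0,0.035,0],-0.003],[0.0,[0,0.06,0],-0.003],[0.0,[0,0.085,0],-0.003],[0.0,[0,0.105,0],-0.003],[0.0,[0,0.118,0],-0.003],[0.0,[0,0.123,0],-0.003],[0.0,[0,0.123,0],-0.003],[0.0,[0,0.123,0],-0.003],[0.0,[0,0.123,0],-0.003]]'
python3 - <<'E'
from h import *
s=get_image("side");t=get_image("top");st,_=show()
save(s,(265,175,345,255),"pics/s7.png",7.4);
E
```

```text
time_s: 7.9
position: [465.3, 223.6, 152.8]
eef_rot: [-1.185, -1.249, 1.245]
wrist_force: [-0.7, 0.4, -1.6]
grip_width: 0.117
t 8.0 pos [465.2 223.5 152.7] F [-0.  -0.7 -0.4] w 9.7
[[-0.051   0.0019 -0.9987]
 [ 0.9987  0.0016 -0.051 ]
 [ 0.0015 -1.     -0.002 ]]
```

View pics/s7.png

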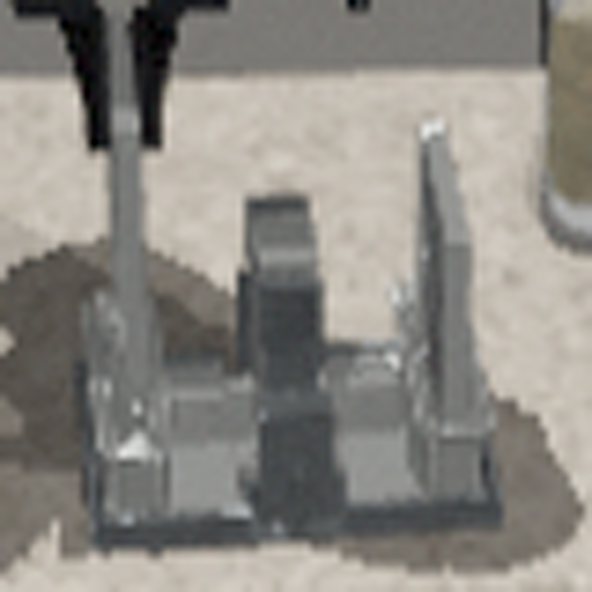

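```bash
python3 - <<'E'
from h import *
s=get_image("side")
u0,v0,u1,v1=272,215,300,252
c=s["color"][v0:v1,u0:u1]; c=cv2.resize(c,None,fx=16,fy=16,interpolation=cv2.INTER_CUBIC); c=cv2.convertScaleAbs(c.astype(np.float32),alpha=1.6,beta=-60)
cv2.imwrite("pics/s8.png",c[:,:,::-1])
yaw=np.radians(2.9);ex=np.array([np.cos(yaw),np.sin(yaw),0]);ey=np.array([-ex[1],ex[0],0])
f=lambda p:((proj(s,p)-[u0,v0]+.5)*16-.5).round(0)
I=np.array([465.2,223.5,0])
for z in(100,80,60.7): print("ins near",z,[f(I+sx*5*ex-40*ey+[0,0,z]) for sx in(-1,1)])
S=np.array([464.5,222.7,0])
for z in(10,43): print("block near",z,[f(S+sx*6.5*ex-45*ey+[0,0,z]) for sx in(-1,0,1)])
E
```

```text
ins near 100 [array([156.,  44.]), array([215.,  41.])]
ins near 80 [array([159., 139.]), array([218., 136.])]
ins near 60.7 [array([162., 230.]), array([220., 227.])]
block near 10 [array([158., 483.]), array([195., 481.]), array([233., 479.])]
block near 43 [array([153., 333.]), array([191., 331.]), array([229., 329.])]
```

View pics/s8.png

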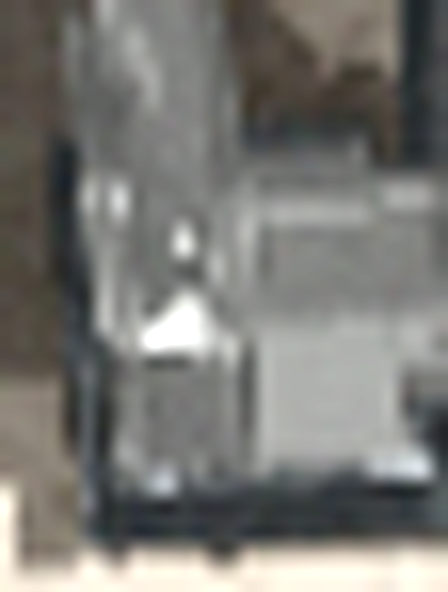

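```bash
python3 - <<'E'
from h import *
s=get_image("side")
yaw=np.radians(2.9);ex=np.array([np.cos(yaw),np.sin(yaw),0]);ey=np.array([-ex[1],ex[0],0])
im=cv2.imread("pics/s6.png")  # 4x crop from 230,110
g=cv2.cvtColor(im,cv2.COLOR_BGR2GRAY).astype(float)
for r_ in(210,230,250,270,285): print(r_,g[r_,180:230:2].astype(int).tolist())
I=np.array([464.1,223.,0])
for z in(181.7,200,220,240): print(z,((proj(s,I-40*ey+[0,0,z])-[230,110]+.5)*4-.5).round(1))
S=np.array([524.4,225.7,0])
d2=lambda p:((proj(s,p)-[270,185]+.5)*8-.5).round(1)
print("empty blk",d2(S-60*ex-45*ey+[0,0,25]),"fixed blk",d2(S+60*ex-45*ey+[0,0,25]),"col top",d2(S+[0,0,106]),"post top",d2(S-50*ey+[0,0,58]),"pad/near post face",d2(S-52*ey+[0,0,30]))
E
```

```text
210 [121, 121, 121, 122, 124, 123, 116, 113, 117, 121, 121, 120, 121, 113, 94, 89, 106, 121, 120, 118, 119, 120, 119, 119, 120]
230 [119, 118, 121, 122, 122, 119, 112, 110, 116, 122, 122, 121, 123, 116, 97, 92, 107, 123, 123, 122, 121, 120, 119, 119, 119]
250 [119, 117, 118, 119, 123, 115, 95, 88, 104, 121, 122, 121, 119, 118, 118, 119, 119, 119, 120, 121, 120, 120, 121, 121, 120]
270 [119, 119, 119, 119, 122, 117, 102, 95, 104, 115, 119, 121, 120, 120, 120, 120, 121, 122, 121, 121, 120, 119, 118, 119, 120]
285 [121, 120, 121, 122, 122, 122, 120, 124, 137, 141, 129, 117, 118, 120, 119, 119, 120, 121, 122, 123, 122, 121, 121, 121, 121]
181.7 [209.4 329.3]
200 [208.7 305.7]
220 [207.9 279.5]
240 [207.2 252.9]
empty blk [112.4 446.6] fixed blk [456.1 428.5] col top [273.4 172.1] post top [285.9 370.4] pad/near post face [286.5 438.4]
```

```bash
python3 -m jog '[[0.0,[0,0.005,0],0],[0.0,[0,0.01,0],0],[0.0,[0,0.015,0],0],[0.0,[0,0.02,0],0],[0.0,[0,0.025,0],0],[0.0,[0,0.025,0],0],[0.0,[0,0.025,0],0]]'
python3 - <<'E'
from h import *
s=get_image("side");st,_=show();print(st["ft_torque"])
save(s,(265,175,345,255),"pics/s9.png",7.4);
E
```

```text
time_s: 8.68
position: [464.0, 222.4, 125.7]
eef_rot: [-1.184, -1.245, 1.248]
wrist_force: [-0.4, -1.3, -1.9]
grip_width: 0.111
t 8.73 pos [464.1 222.6 125.9] F [ 0.3 -0.3 -2. ] w 10.0
[[-0.0508 -0.0014 -0.9987]
 [ 0.9987 -0.0011 -0.0508]
 [-0.001  -1.      0.0015]]
[-0.30204123  0.19118987 -0.02824778]
```

View pics/s9.png

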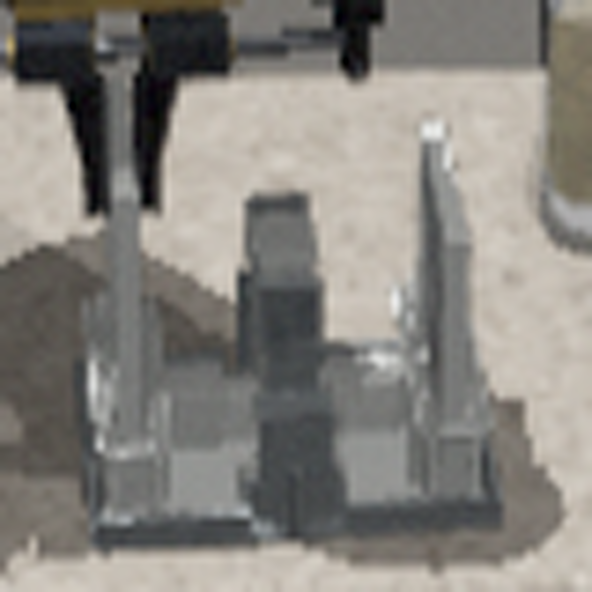

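```bash
python3 -m jog '[[0.0,[0,0.004,0],0],[0.0,[0,0.008,0],0],[0.0,[0,0.012,0],0],[0.0,[0,0.015,0],0],[0.0,[0,0.015,0],0],[0.0,[0,0.015,0],0]]'
python3 -m jog '[[0.0,[0,0.003,0],0],[0.0,[0,0.006,0],0],[0.0,[0,0.006,0],0]]'
```

```text
time_s: 9.23
position: [464.3, 222.9, 111.1]
eef_rot: [-1.184, -1.246, 1.247]
wrist_force: [0.1, -1.0, -1.5]
grip_width: 0.114
time_s: 9.48
position: [465.5, 223.3, 107.9]
eef_rot: [-1.186, -1.249, 1.247]
wrist_force: [-3.4, -3.3, 12.8]
grip_width: 0.118
```

```bash
python3 -m jog '[[0.0,[0,0,0],0],[0.0,[0,0,0],0]]'
python3 - <<'E'
from h import *
s=get_image("side");t=get_image("top");st,_=show();print(st["ft_torque"])
save(s,(265,175,345,255),"pics/s10.png",7.4);
E
```

```text
time_s: 9.65
position: [465.4, 223.3, 107.9]
eef_rot: [-1.185, -1.249, 1.246]
wrist_force: [-1.9, -2.1, 12.0]
grip_width: 0.115
t 9.75 pos [465.3 223.2 107.9] F [-3.1 -2.6 12.3] w 9.7
[[-5.200e-02  2.200e-03 -9.986e-01]
 [ 9.986e-01  4.000e-04 -5.200e-02]
 [ 3.000e-04 -1.000e+00 -2.200e-03]]
[-0.89544605  1.23451964 -0.0300803 ]
```

View pics/s10.png

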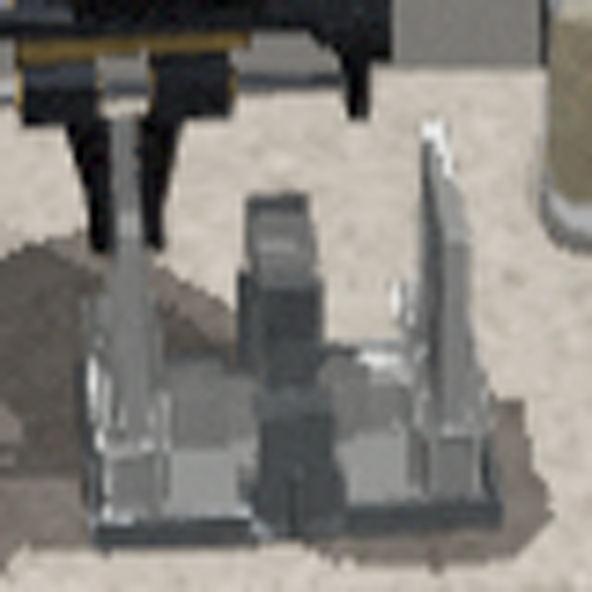

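```bash
python3 - <<'E'
from h import *
s=get_image("side")
def ypl(uv,y):
    o,v=ray(s,uv); return o+v*(y-o[1])/v[1]
q=lambda x,y:((x+.5)/7.4-.5+265,(y+.5)/7.4-.5+175)
for p in((133,440),(133,455),(457,428),(455,240),(133,510)):
    for y in(177.7,182): print(p,y,ypl(q(*p),y).round(1))
E
```

```text
(133, 440) 177.7 [464.3 177.7  47.3]
(133, 440) 182 [464.3 182.   44. ]
(133, 455) 177.7 [464.2 177.7  40.2]
(133, 455) 182 [464.1 182.   36.9]
(457, 428) 177.7 [585.  177.7  49.7]
(457, 428) 182 [585.4 182.   46.4]
(455, 240) 177.7 [582.5 177.7 134.9]
(455, 240) 182 [582.8 182.  131.9]
(133, 510) 177.7 [463.5 177.7  14.2]
(133, 510) 182 [463.5 182.   10.8]
```

```bash
python3 -m jog '[[0.0,[0,-0.003,0.0005],0],[0.0,[-0.0005,-0.003,0.001],0],[0.0,[-0.0005,-0.003,0.001],0]]'
python3 -m jog '[[0.0,[0,0.002,0],0],[0.0,[0,0.004,0],0],[0.0,[0,0.004,0],0],[0.0,[0,0.004,0],0]]'
```

```text
time_s: 10.05
position: [463.7, 222.7, 108.5]
eef_rot: [-1.185, -1.247, 1.246]
wrist_force: [0.7, -0.1, -1.7]
grip_width: 0.113
time_s: 10.38
position: [465.0, 223.2, 107.8]
eef_rot: [-1.186, -1.251, 1.246]
wrist_force: [-2.3, -1.1, 17.6]
grip_width: 0.112
```

```bash
python3 -m jog '[[0.0,[0,-0.0025,0],0],[0.0,[0,-0.0025,0],0],[0.012,[0,-0.0025,0],0],[0.02,[0,-0.0025,0],0],[0.03,[0,-0.0025,0],0],[0.03,[0,-0.0025,0],0],[0.03,[0,-0.0025,0],0],[0.03,[0,-0.0025,0],0]]'
python3 -m jog '[[0.03,[0,-0.01,0],0],[0.03,[0,-0.03,0],0],[0.03,[0,-0.06,0],0],[0.03,[0,-0.09,0],0],[0.03,[0,-0.12,0],0],[0.03,[0,-0.14,0],0],[0.03,[0,-0.14,0],0]]'
python3 - <<'E'
from h import *
s=get_image("side");t=get_image("top");st,_=show()
save(s,(265,165,345,245+10),"pics/s11.png",6.5);cv2.imwrite("pics/s12.png",s["color"][:,:,::-1])
E
```

```text
time_s: 11.05
position: [463.6, 222.4, 106.8]
eef_rot: [-1.185, -1.246, 1.247]
wrist_force: [-1.1, -0.7, -0.9]
grip_width: 0.329
time_s: 11.63
position: [466.0, 223.8, 253.3]
eef_rot: [-1.187, -1.257, 1.238]
wrist_force: [0.5, -0.6, 0.1]
grip_width: 0.344
t 11.73 pos [463.7 222.6 248.4] F [-0.8  0.6 -0.8] w 29.9
[[-0.0508  0.0017 -0.9987]
 [ 0.9987  0.0021 -0.0508]
 [ 0.002  -1.     -0.0018]]
```

View pics/s11.png

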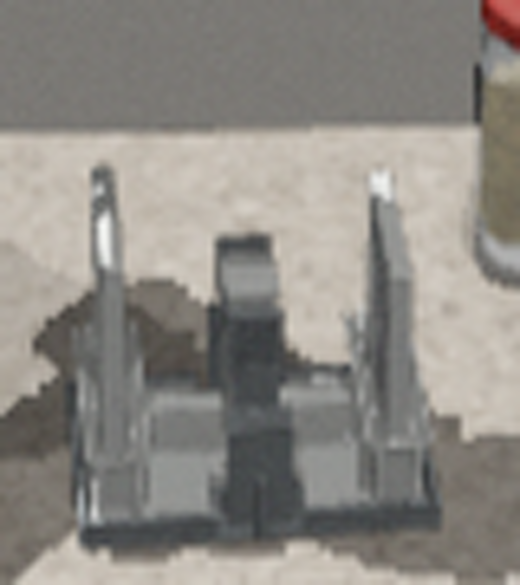

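```bash
python3 - <<'E'
from h import *
s=get_image("side")
def ypl(uv,y):
    o,v=ray(s,uv); return o+v*(y-o[1])/v[1]
q=lambda x,y:((x+.5)/7.4-.5+265,(y+.5)/7.4-.5+175)
print("dock bottom",ypl(q(133,540),169.7).round(1), "mouth",ypl(q(133,440),175.4).round(1),ypl(q(133,450),175.4).round(1))
save(s,(272,185,302,255),"pics/s13.png",8.5)
t=get_image("top");save(t,(225,225,285,300),"pics/t13.png",8)
E
```

```text
dock bottom [463.3 169.7   6.1] mouth [464.4 175.4  49. ] [464.2 175.4  44.3]
```

View pics/s13.png

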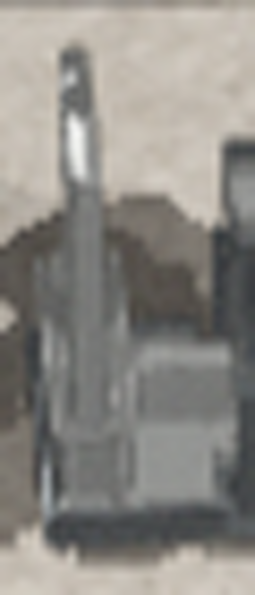

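View pics/s12.png

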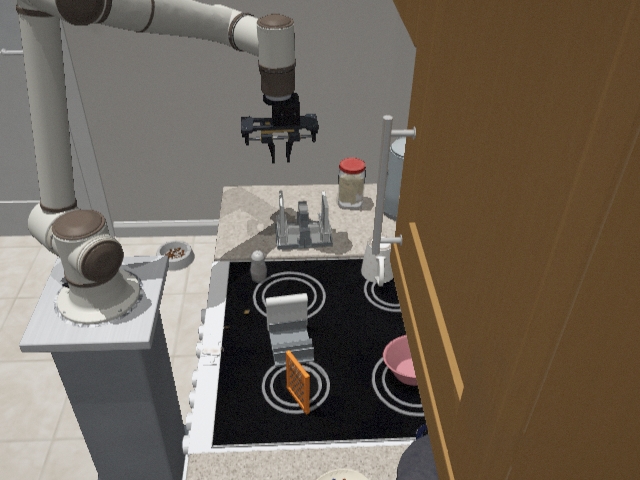

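```bash
python3 -m jog '[[0.0,[0,0.02,0],0],[0.0,[0,0.05,0],0],[0.0,[0,0.08,0],0],[0.0,[0,0.1,0],0],[0.0,[0,0.105,0],0],[0.0,[0,0.105,0],0],[0.0,[0,0.105,0],0]]'
python3 -m jog '[[0.0,[0,0.002,0],0],[0.0,[0,0.004,0],0],[0.0,[0,0.006,0],0],[0.0,[0,0.006,0],0]]'
```

```text
time_s: 12.42
position: [464.0, 222.6, 142.3]
eef_rot: [-1.185, -1.247, 1.247]
wrist_force: [-0.3, 0.0, 0.6]
grip_width: 0.01
time_s: 12.75
position: [464.2, 222.8, 136.9]
eef_rot: [-1.185, -1.249, 1.245]
wrist_force: [-0.4, -0.4, 1.9]
grip_width: 0.005
```

```bash
python3 -m jog '[[0.0,[0,0.001,0],0],[0.0,[0,0.002,0],0],[0.0,[0,0.002,0],0]]'
python3 -m jog '[[0.0,[0,0.001,0],0],[0.0,[0,0.002,0],0],[0.0,[0,0.002,0],0]]'
```

```text
time_s: 13.0
position: [465.5, 223.1, 136.8]
eef_rot: [-1.187, -1.252, 1.244]
wrist_force: [-0.1, -1.2, 10.0]
grip_width: 0.006
time_s: 13.25
position: [466.9, 223.4, 136.7]
eef_rot: [-1.188, -1.256, 1.243]
wrist_force: [-0.3, -3.0, 17.3]
grip_width: 0.011
```

```bash
python3 -m jog '[[0.0,[0,-0.01,0],0],[0.0,[0,-0.03,0],0],[0.0,[0,-0.06,0],0],[0.02,[0,-0.085,-0.005],-0.06],[0.04,[0,-0.1,-0.02],-0.18],[0.06,[0,-0.1,-0.035],-0.3],[0.08,[0,-0.1,-0.05],-0.42],[0.087,[0,-0.1,-0.058],-0.54],[0.087,[0,-0.1,-0.06],-0.66],[0.087,[0,-0.1,-0.06],-0.78],[0.087,[0,-0.1,-0.06],-0.9],[0.087,[0,-0.1,-0.06],-1.02]]'
python3 -m jog '[[0.087,[0,0,0],-0.12],[0.087,[0,0,0],-0.24],[0.087,[0,0,0],-0.36],[0.087,[0,0,0],-0.48],[0.087,[0,0,0],-0.551],[0.087,[0,0,0],-0.551],[0.087,[0,0,0],-0.551],[0.087,[0,0,0],-0.551]]'
python3 - <<'E'
from h import *
s=get_image("side");t=get_image("top");st,M=show();print(np.degrees(np.arctan2(M[1,2],M[0,2])))
save(s,(250,110,350,255),"pics/s14.png",4);save(t,(180,200,310,320),"pics/t14.png",5)
print(st["joints"])
E
```

```text
time_s: 14.25
position: [523.2, 225.4, 231.8]
eef_rot: [-0.49, -1.944, 1.945]
wrist_force: [-0.5, -0.2, 0.3]
grip_width: 0.601
time_s: 14.92
position: [523.4, 225.4, 232.0]
eef_rot: [-0.055, 2.196, -2.197]
wrist_force: [-0.9, 0.9, -0.1]
grip_width: 0.994
t 15.02 pos [523.4 225.5 232. ] F [ 0.4 -0.3 -0. ] w 86.7
[[-9.987e-01 -2.000e-04  5.020e-02]
 [-5.020e-02 -0.000e+00 -9.987e-01]
 [ 2.000e-04 -1.000e+00  0.000e+00]]
-87.12347502203224
[ 6.90876188e-01  2.84652626e-01 -1.15401669e-01 -1.10376536e-04
 -1.17092545e+00  9.30167947e-01]
```

View pics/s14.png

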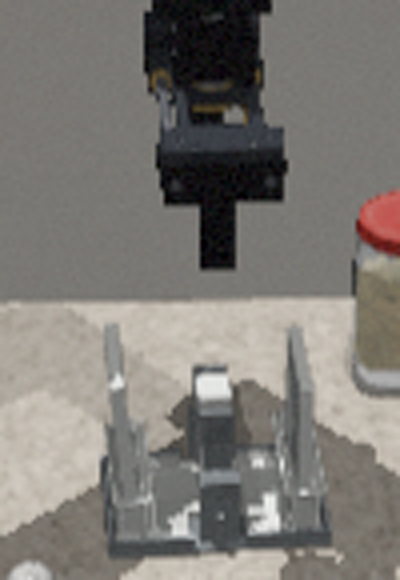

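View pics/t14.png

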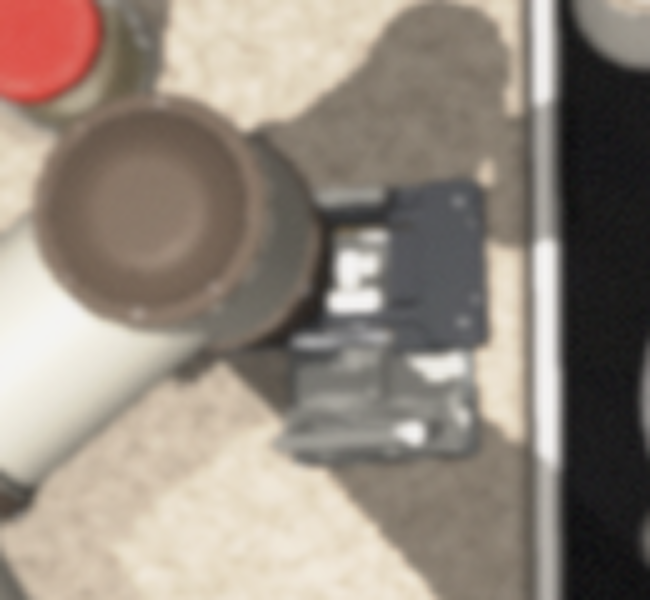

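```bash
python3 -m jog '[[0.087,[0,0.015,0],0],[0.087,[0,0.04,0],0],[0.087,[0,0.065,0],0],[0.087,[0,0.09,0],0],[0.087,[0,0.115,0],0],[0.087,[0,0.135,0],0],[0.087,[0,0.148,0],0],[0.087,[0,0.156,0],0],[0.087,[0,0.159,0],0],[0.087,[0,0.159,0],0],[0.087,[0,0.159,0],0]]' 
python3 - <<'E'
from h import *
s=get_image("side");st,M=show()
save(s,(260,150,350,255),"pics/s15.png",5.5)
E
```

```text
time_s: 15.93
position: [524.2, 225.9, 73.9]
eef_rot: [-0.055, 2.196, -2.194]
wrist_force: [-0.1, 0.7, 0.6]
grip_width: 0.999
t 15.98 pos [524.3 226.   74.2] F [-0.   0.4 -0. ] w 87.3
[[-0.9987  0.0019  0.0513]
 [-0.0513  0.0012 -0.9987]
 [-0.002  -1.     -0.0011]]
```

View pics/s15.png

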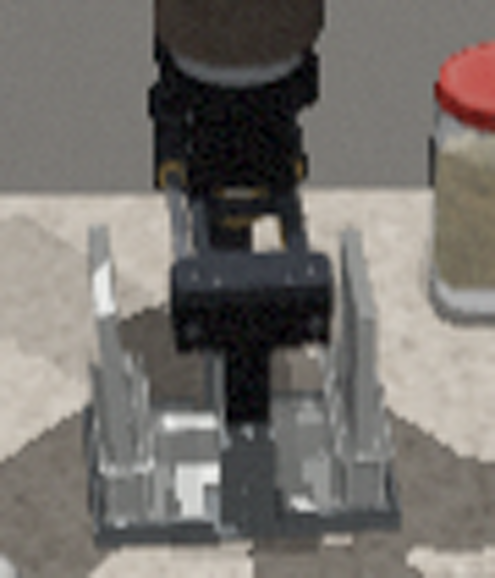

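```bash
python3 -m jog '[[0.07,[0,0,0],0],[0.06,[0,0,0],0],[0.055,[0,0,0],0],[0.05,[0,0,0],0],[0.045,[0,0,0],0],[0.04,[0,0,0],0],[0.03,[0,0,0],0],[0.03,[0,0,0],0],[0.03,[0,0,0],0],[0.03,[0,0,0],0]]' 35
python3 -m jog '[[0.03,[0,0,0],0],[0.03,[0,0,0],0]]'
```

```text
time_s: 16.82
position: [523.6, 225.0, 73.7]
eef_rot: [-0.057, 2.194, -2.196]
wrist_force: [-0.8, -2.2, 5.6]
grip_width: 0.468
time_s: 16.98
position: [523.6, 225.0, 73.7]
eef_rot: [-0.057, 2.194, -2.196]
wrist_force: [-0.8, -2.2, 4.5]
grip_width: 0.473
```

```bash
python3 - <<'E'
from h import *
s=get_image("side");t=get_image("top");st,M=show();print(st["ft_torque"])
save(s,(270,175,345,255),"pics/s16.png",7.4);save(t,(215,215,295,305),"pics/t16.png",6.5)
E
```

```text
t 17.08 pos [523.6 225.   73.7] F [-2.  -2.4  4.2] w 40.8
[[-9.987e-01  1.000e-04  5.150e-02]
 [-5.150e-02 -8.000e-04 -9.987e-01]
 [-0.000e+00 -1.000e+00  8.000e-04]]
[-0.88016589  0.3634035   0.00876051]
```

View pics/s16.png

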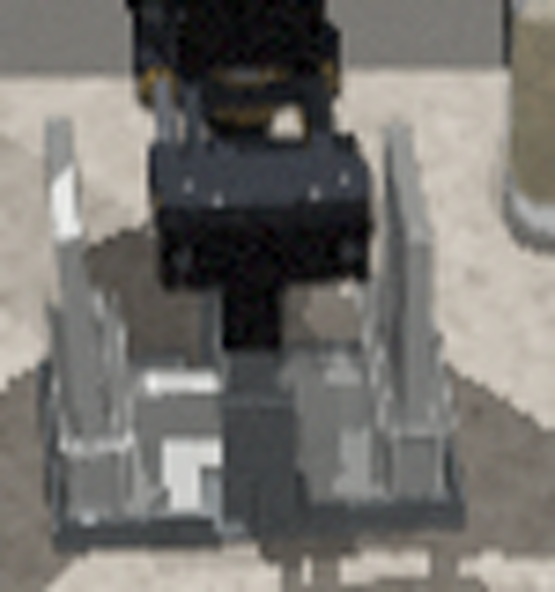

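View pics/t16.png

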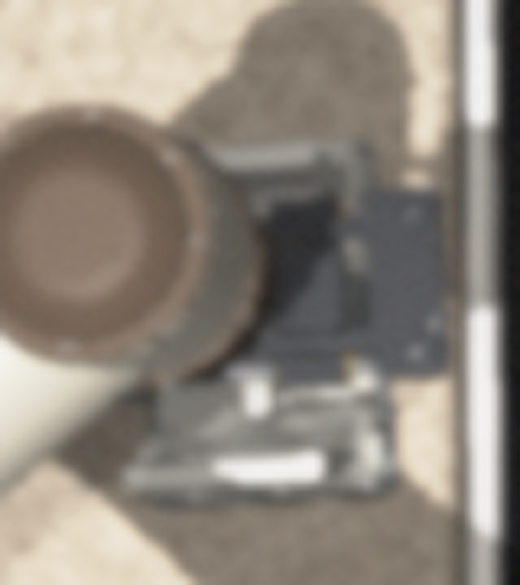

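```bash
python3 -m jog '[[0.03,[0,-0.002,0],0],[0.03,[0,-0.004,0],0],[0.03,[0,-0.006,0],0],[0.03,[0,-0.006,0],0],[0.03,[0,-0.006,0],0]]'
python3 - <<'E'
from h import *
s=get_image("side");st,M=show();print(st["ft_torque"])
save(s,(270,175,345,255),"pics/s17.png",7.4)
E
```

```text
time_s: 17.5
position: [522.7, 225.1, 78.3]
eef_rot: [-0.058, 2.195, -2.198]
wrist_force: [-1.4, -1.2, -5.7]
grip_width: 0.467
t 17.55 pos [522.8 225.   78.3] F [-1.3 -0.9 -5.9] w 41.1
[[-0.9987 -0.0019  0.0511]
 [-0.0511 -0.0012 -0.9987]
 [ 0.002  -1.      0.0011]]
[-0.57873615  0.2286542   0.15046801]
```

View pics/s17.png

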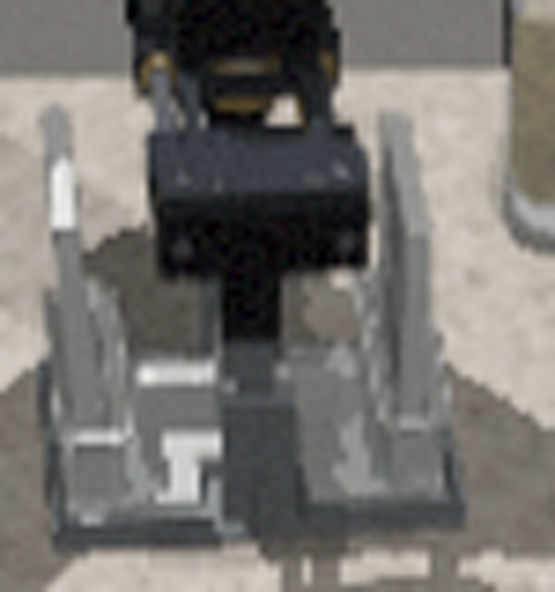

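```bash
python3 -m jog '[[0.03,[0,-0.004,0],0],[0.03,[0,-0.01,0],0],[0.03,[0,-0.02,0],0],[0.03,[0,-0.03,0],0],[0.03,[0,-0.042,0],0],[0.03,[0,-0.054,0],0],[0.03,[0,-0.066,0],0],[0.03,[0,-0.077,0],0],[0.03,[0,-0.086,0],0],[0.03,[0,-0.092,0],0],[0.03,[0,-0.095,0],0],[0.03,[0,-0.095,0],0]]'
python3 -m jog '[[0.03,[0,0,0],0],[0.03,[0,0,0],0],[0.03,[0,0,0],0],[0.03,[0,0,0],0],[0.03,[0,0,0],0],[0.03,[0,0,0],0]]'
python3 - <<'E'
from h import *
s=get_image("side");t=get_image("top");st,M=show();print(st["ft_torque"],st["qvel"].round(4))
save(s,(255,125,355,255),"pics/s18.png",4.6);save(t,(215,215,295,305),"pics/t18.png",6.5);cv2.imwrite("pics/s19.png",s["color"][:,:,::-1])
E
```

```text
time_s: 18.55
position: [523.8, 225.7, 175.0]
eef_rot: [-0.055, 2.196, -2.194]
wrist_force: [0.1, -0.4, -5.1]
grip_width: 0.47
time_s: 19.05
position: [523.5, 225.4, 173.8]
eef_rot: [-0.057, 2.195, -2.196]
wrist_force: [0.9, -0.1, -6.2]
grip_width: 0.467
t 19.15 pos [523.5 225.5 173.9] F [-0.   0.2 -5. ] w 41.0
[[-9.987e-01 -2.000e-04  5.120e-02]
 [-5.120e-02 -2.000e-04 -9.987e-01]
 [ 2.000e-04 -1.000e+00  1.000e-04]]
[-0.09704952  0.07320218 -0.02220057] [ 0.0008 -0.0006  0.0006 -0.0003 -0.0005  0.    ]
```

View pics/s18.png

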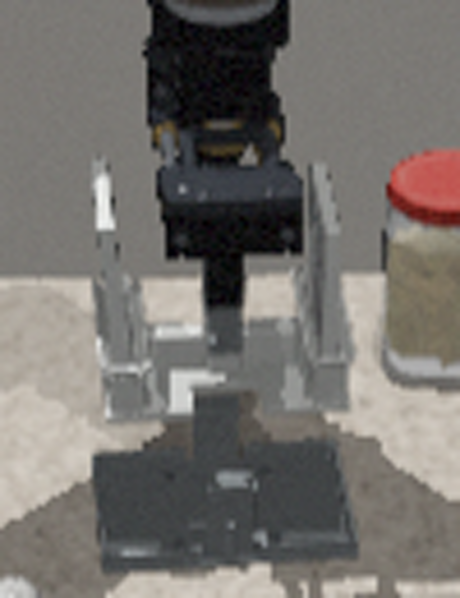

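View pics/s19.png

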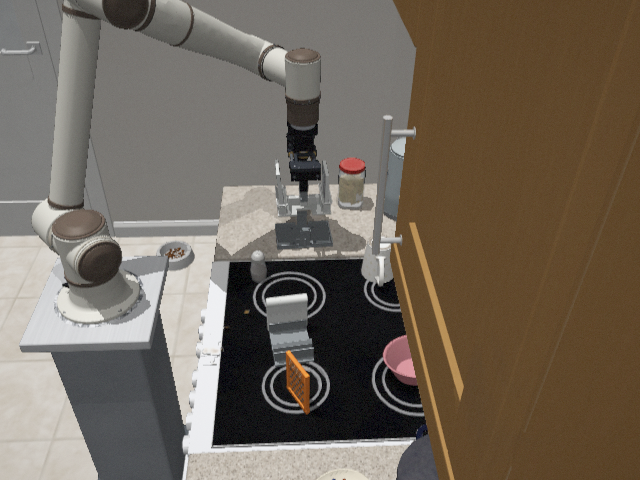

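```bash
python3 - <<'E'
from h import *
s=get_image("side")
save(s,(272,195,337,255),"pics/s20.png",10)
yaw=np.radians(2.9);ex=np.array([np.cos(yaw),np.sin(yaw),0]);ey=np.array([-ex[1],ex[0],0]);S=np.array([523.8,225.6,0])
f=lambda p:((proj(s,p)-[272,195]+.5)*10-.5).round(0)
print("cassette",[f(S+k*72*ex-47.5*ey+[0,0,106.2]) for k in(-1,1)],"dock",[f(S+k*78*ex-53*ey) for k in(-1,1)])
show()
E
```

```text
cassette [array([ 67., 228.]), array([599., 202.])] dock [array([ 58., 550.]), array([613., 520.])]
t 19.2 pos [523.5 225.5 174. ] F [ 0.1  0.5 -5. ] w 40.9
[[-9.987e-01 -1.000e-04  5.120e-02]
 [-5.120e-02 -1.000e-04 -9.987e-01]
 [ 1.000e-04 -1.000e+00  1.000e-04]]
```

View pics/s20.png

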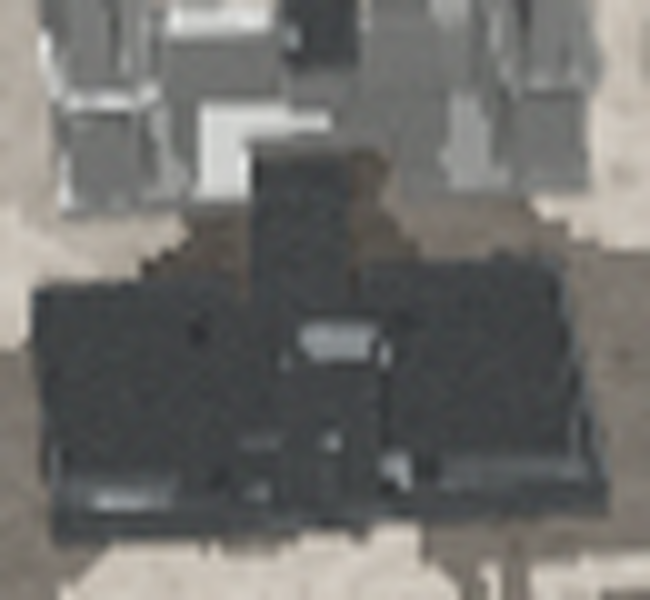

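```bash
python3 - <<'E'
from h import *
print(r.finish_job())
E
```

```text
the job is handed in; nothing more can be done
None
```

The job is done and handed in at about 19 s. The grater insert is in the cassette's near slot, and the cassette is unlocked and held about 10 cm above its dock by the pinched catches.

**Insert:** I took the white perforated insert from the drying stand and lowered it into the slot until it stopped. A second press from above with closed fingers, up to 17 N, did not move it. Its top was at z ≈ 137 mm, about 10 mm above the fixed insert's top. I had to infer that this stop is the slot's floor, because the floor's height isn't given. My image estimate of the slot mouth could not settle it to better than about 5 mm.

**Cassette:** I pinched the catches with 35 N and lifted 100 mm. Last checks:

| Check | Result |
|---|---|
| Load on the wrist | about 5 N, close to the expected weight |
| Level | the side view's bottom edge slopes -24/526 px, against -26/532 px expected for level |
| Still | joint speeds below 0.001 rad/s |
| Insert | still in its slot in the last picture |
| Other objects | scraper, jar and salt shaker unmoved in the side view; mug partly hidden there, but the arm never went near it |

**Disagreements:**
- The opening while pinched read 41 mm, where 44 mm was expected. I put this down to give in the pads; the catches did unlock.
- The two cameras disagreed by about 2–3 mm in x.
- The side camera read about 5 mm high near the dock.

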